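# Swap the cutter tubes between the sliding-door case and the bench rack

### The job

Set out the cutters for the next milling job: slide back, all the way, the door of the grey case that covers the tube rack, and swap the tubes over so that every square-capped tube stands fully down in a hole of the wooden rack on the bench and every round-capped tube stands fully down in a hole of the rack inside the case. Then slide both doors of the case fully shut, and leave the other things on the bench where they are.

Things in the scene. Friction and masses are not known exactly. Their poses are not given: they have to be found in the camera images.
- case: Low grey case fixed to the bench, 182 mm (x) by 372 mm (y), inside 170 by 360, 164 mm high to its rails, floor 8 mm. Origin: centre of its underside; x away from the robot, y to the robot's left. Two level sliding bypass doors close its top, sheets 150 to 163 mm above the bench: one over the left (+y) half, one over the right (-y). Under one half is the tube rack, under the other a collet tray.
- door_left (a joint): How far the left door is slid open, in m: 0 shut over the case's left (+y) half, 0.155 fully open, lying over the right door; opens towards the case's -y. Clear sheet in an aluminium frame, 190 mm along y. About 2 N of friction; stays where left; may start up to 30 mm ajar. Opening it fully pushes the right door shut.
- door_right (a joint): How far the right door is slid open, in m: 0 shut over the case's right (-y) half, 0.155 fully open, lying under the left door; opens towards the case's +y. Clear sheet in an aluminium frame, 190 mm along y. About 2 N of friction; stays where left; may start up to 30 mm ajar. Opening it fully pushes the left door shut.
- door_left_grip (a point): Middle of the top edge of the left door's grip: an upright aluminium fin on the door's outer (+y) edge, 60 mm along the case's x, 12 mm thick along y, standing 26 mm above its door, top 188 mm above the bench.
- door_right_grip (a point): Middle of the top edge of the right door's grip: an upright aluminium fin on the door's outer (-y) edge, 60 mm along the case's x, 12 mm thick along y, standing 34 mm above its door (25 mm above the upper door, which it meets when fully open), top 188 mm above the bench.
- case_rack: Grey plastic tube rack fixed inside the case on its floor, square with it, centred 102.5 mm to the left or right of the case's middle. 112 mm (its x) by 146 mm (its y) by 55 mm tall, six round holes at x = -30, +30 and y = -48, 0, +48 mm, each 29 mm wide, 45 mm deep: a seated tube's underside is 10 mm above the rack's underside. Origin: centre of its underside; z up.
- bench_rack: Pale wooden tube rack standing loose on the bench, about 1.2 kg. 112 mm (its x) by 146 mm (its y) by 55 mm tall, six round holes at x = -30, +30 and y = -48, 0, +48 mm, each 29 mm wide, 45 mm deep: a seated tube's underside is 10 mm above the rack's underside. Origin: centre of its underside; z up.
- square1: Cutter tube with a square cap: clear tube 26 mm in diameter (foot 22 mm, lowest 4 mm) with a black cap 30 by 30 mm, its sides along the tube's x and y, 125 mm long overall, 50 to 100 g, starts standing in the case rack. Origin: centre of its underside; z along the tube to the cap, which occupies z = 100 to 125 mm. May be absent.
- square2: Cutter tube with a square cap: clear tube 26 mm in diameter (foot 22 mm, lowest 4 mm) with a black cap 30 by 30 mm, its sides along the tube's x and y, 125 mm long overall, 50 to 100 g, starts standing in the case rack. Origin: centre of its underside; z along the tube to the cap, which occupies z = 100 to 125 mm. May be absent.
- square3: Cutter tube with a square cap: clear tube 26 mm in diameter (foot 22 mm, lowest 4 mm) with a black cap 30 by 30 mm, its sides along the tube's x and y, 125 mm long overall, 50 to 100 g, starts standing in the case rack. Origin: centre of its underside; z along the tube to the cap, which occupies z = 100 to 125 mm. May be absent.
- square4: Cutter tube with a square cap: clear tube 26 mm in diameter (foot 22 mm, lowest 4 mm) with a black cap 30 by 30 mm, its sides along the tube's x and y, 125 mm long overall, 50 to 100 g, starts standing in the bench rack, where it already belongs. Origin: centre of its underside; z along the tube to the cap, which occupies z = 100 to 125 mm.
- round1: Cutter tube with a round cap: clear tube 26 mm in diameter (foot 22 mm, lowest 4 mm) with a black round cap 30 mm in diameter, 125 mm long overall, 50 to 100 g, starts standing in the bench rack. Origin: centre of its underside; z along the tube to the cap, which occupies z = 100 to 125 mm. May be absent.
- round2: Cutter tube with a round cap: clear tube 26 mm in diameter (foot 22 mm, lowest 4 mm) with a black round cap 30 mm in diameter, 125 mm long overall, 50 to 100 g, starts standing in the bench rack. Origin: centre of its underside; z along the tube to the cap, which occupies z = 100 to 125 mm. May be absent.
- round3: Cutter tube with a round cap: clear tube 26 mm in diameter (foot 22 mm, lowest 4 mm) with a black round cap 30 mm in diameter, 125 mm long overall, 50 to 100 g, starts standing in the bench rack. Origin: centre of its underside; z along the tube to the cap, which occupies z = 100 to 125 mm. May be absent.
- round4: Cutter tube with a round cap: clear tube 26 mm in diameter (foot 22 mm, lowest 4 mm) with a black round cap 30 mm in diameter, 125 mm long overall, 50 to 100 g, starts standing in the case rack, where it already belongs. Origin: centre of its underside; z along the tube to the cap, which occupies z = 100 to 125 mm.
- spanner: Steel spanner 150 mm long lying on the bench; a bystander, to be left where it is. Origin: on its underside, near the middle.
- oil_bottle: White plastic oil bottle, 52 mm in diameter, 140 mm tall; a bystander, to be left where it is. Origin: centre of its underside.
- chuck: Dark steel drill chuck, 54 mm in diameter, 75 mm tall; a bystander, to be left where it is. Origin: centre of its underside.
- parts_bin: Open red plastic parts bin 130 by 100 by 60 mm; a bystander, to be left where it is. Origin: centre of its underside.
- mic_box: Dark wooden micrometer box 80 by 160 by 35 mm; a bystander, to be left where it is. Origin: centre of its underside.
- face_mill: Steel face-mill body, 64 mm in diameter, 45 mm tall; a bystander, to be left where it is. Origin: centre of its underside.
- parallel: Ground steel parallel bar 150 by 12 by 30 mm, on edge; a bystander, to be left where it is. Origin: centre of its underside.
Things that resemble listed ones, but are neither listed nor needed, are in the scene too. Leave any orange or yellow look-alike of the round2 alone.

How it is judged:
By the outcome, as a careful person would: the job done as asked, in the order asked, and still so for the second after the job is handed in, with the robot touching nothing.
Of square1, square2, square3 only 2 to 3 are there at a start; the rules pass over those that are not, and their reading is None.
Of round1, round2, round3 only 2 to 3 are there at a start; the rules pass over those that are not, and their reading is None.
At some moment in a run one of bench_rack may be knocked a few centimetres aside while the robot is not near it.
It also fails if it takes over 208 s, if anything falls off the work surface, if the arm or the gripper's body presses on something with over 40 N, if the wrist force passes 120 N, or if a joint passes its speed limit or range.

### The arm

A 6-joint arm with a two-finger parallel gripper is mounted at the origin on the work surface. World frame = base frame: x ahead of the robot, y to its left, z up, the work surface at z = 0. Lengths are in m, angles in rad, forces in N, time in s.
With the tool pointing down it reaches from about 0.35 to 0.975 m from the base axis. Payload 4.9 kg.
Tool frame: the origin (TCP) lies at the very end of the fingers, on their centre line; the grasp point (between the pads) lies ctrl.grip_point_offset behind it (ctrl.grip_point_offset is the distance from the TCP to the grasp point, in m); z points along the fingers, y is the line along which they close (so a half turn about z gives the same grasp; the last joint's range is limited). The gripper opens to 85 mm and grips with 20 to 120 N. Pads are 22 mm wide; open, the fingers measure 114 mm over their backs; the gripper's body (76 mm by 85 mm) begins 54 mm behind the grasp point. The pads swing forward as they close: fully open they stand 13 mm farther back than shut.
Start: joints at [-1.371, 0.053, 1.613, -0, 1.476, -0.119], TCP at [0.196, -0.593, 0.231] pointing down, gripper open.
Joint ranges: [-3.01, 3.01], [-1.01, 2.22], [0.06, 2.58], [-1.02, 4.17], [0.09, 2.62], [-3.14, 3.14]. Speed limits (rad/s): [2.57, 2.57, 3.14, 3.14, 3.14, 3.14].

### API

Orientations are given as a rotation vector (axis times angle).
In Python, from station import ctrl gives the robot as it stands. The module is installed in compiled form; this text tells all that it offers.
- The arm moves only by the tool drive_tool, never from a script. Its argument "steps" is a list of rows, each an object with "translation": the shift along the tool's x, y, z normalised to -1 to 1, where 1 is 4 cm, a list of three; "angular": the turn, a rotation vector about the tool's x, y, z normalised to -1 to 1, where 1 is 8 degrees, a list of three; "gripper": the opening, from 0 (shut) to 1 (fully open). In form: [{"translation": [dx, dy, dz], "angular": [wx, wy, wz], "gripper": gripper}, ...]. A call has 1 to 8 rows; each row shifts and turns the commanded pose from where the row before left it, along the tool's axes as they then stand; what a row does not reach is not made up. A row lasts 1/8 s, in which the tool goes at most 62.5 mm and 10.7 degrees, less where a joint would pass 70% of its speed; a pose out of reach is approached as far as the arm can. A call with a number of a shift or a turn outside -1 to 1 is refused whole. A call with a gripper value outside its range is refused whole. The fingers move at their own pace and stop on an object; "force" is the grip in N (left out, the last holds). Time passes only in rows, so rows that do not move let the fingers close. It gives the time, the measured TCP pose, the force, the opening and the grip force at its end, in the units of the state.
- ctrl.get_obs(): the state, without advancing time (a new reading comes with each control period).
- ctrl.get_image(name): name is "side" or "top"; returns a dict with "color" (384x512x3 uint8, red, green, blue), "depth" (384x512 float32, m along the optical axis (not along the pixel's ray), 0 where there is no reading), "fx", "fy", "cx", "cy" (pixels), "R" (3x3) and "t" (3): a world point X has camera coordinates R X + t. Camera axes: x right, y down, z forward; pixel columns grow to the right and rows downward; lengths in m; the calibration is good to about 2 mm. A picture is of the moment at which its call begins.
- ctrl.finish_job(): hands the job in; it is judged then, once.
The state is a dict: "t": time; "q": joint angles; "dq": joint speeds; "effort": joint torques, N m; "tool_pos": TCP position; "tool_rot": TCP orientation; "contact_force": force on the tool from outside, world axes, zero at the start; "wrist_torque": the same for the moment, N m; "opening": finger opening in m; "grip_force": force on a finger pad.
Only numpy, scipy, OpenCV 4.12 (cv2) and the standard library are available. Lean on these libraries where they do the work, as an engineer would, in place of code of your own. Each camera call takes 0.05 s, during which the arm holds its last target. There are 200 camera calls.

## Working session

There is one attempt and no reset: what is moved stays moved. The work goes in short steps, Python scripts to look and compute and a tool call to move; the robot and the scene stay as the last step left them, time stands still between calls to the robot, and variables do not carry over. Pictures are saved under pics/ and viewed, at most 14 in all, crops included, and the job is handed in when it is done.

Besides the shell and the picture viewer there is one more tool, called after "Call:" as a command line: name --argument value ..., lists and objects as JSON in quotes. drive_tool: Moves the arm, as the interface text tells. Its arguments: {"type":"object","properties":{"steps":{"type":"array"},"force":{"type":"number"}},"required":["steps"]}

```bash
ls; mkdir -p pics
python3 - <<'E'
from station import ctrl
import numpy as np, cv2
o=ctrl.get_obs(); print(o['t'],o['tool_pos'],o['tool_rot'],o['opening'],ctrl.grip_point_offset)
for n in('top','side'):
    im=ctrl.get_image(n); np.savez(f'pics/{n}0.npz',**im)
    cv2.imwrite(f'pics/{n}0.png',cv2.resize(im['color'][:,:,::-1],(800,600),interpolation=cv2.INTER_CUBIC))
    print(n,im['fx'],im['cx'],im['cy'],-im['R'].T@im['t'],im['R'][2])
E
```

```text
pics
0.0 [ 0.19576921 -0.59289571  0.2300817 ] [-3.09979231e+00 -4.98343023e-01  1.50993386e-04] 0.08562239470804414 0.0187
top 464.9655261869601 267.64974788831677 188.32440001443302 [ 0.28416103 -0.08753389  1.44143147] [ 0.18466122 -0.00405308 -0.98279388]
side 409.6848370880748 256.80799595375385 193.4023727886251 [0.32903355 0.24945956 1.39466552] [ 0.16861123 -0.26816019 -0.94850428]
```

View pics/top0.png

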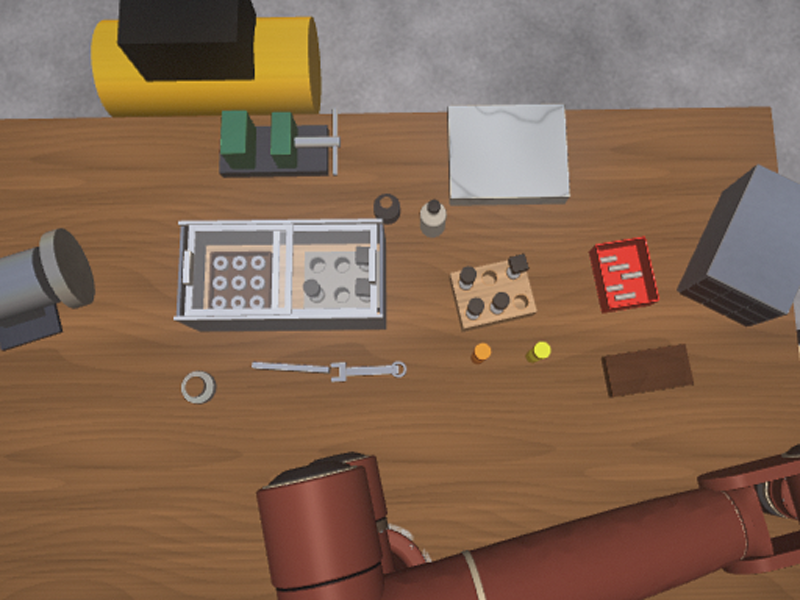

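View pics/side0.png

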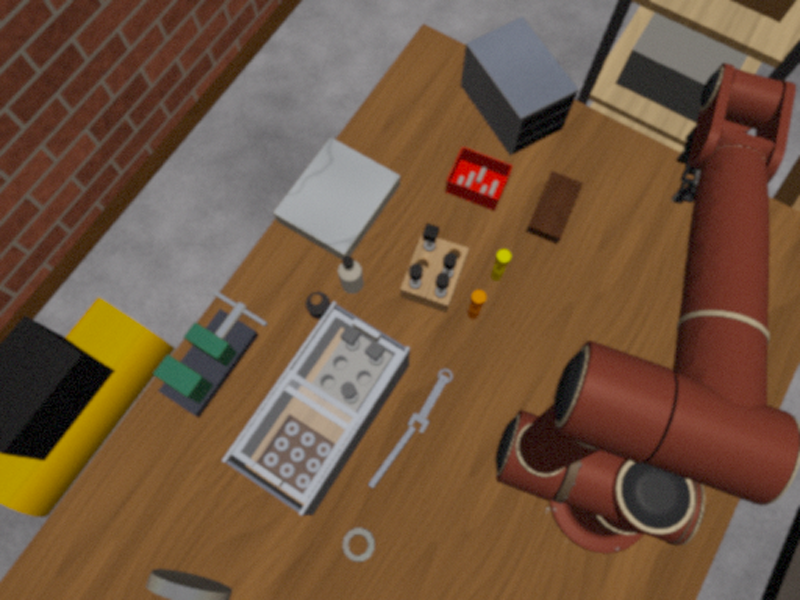

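```bash
cat > h.py <<'E'
import numpy as np, cv2
from scipy.spatial.transform import Rotation as Ro
def cloud(im):
    d=im['depth']; v,u=np.indices(d.shape)
    c=np.stack([(u-im['cx'])/im['fx']*d,(v-im['cy'])/im['fy']*d,d],-1)
    P=(c-im['t'])@im['R']; P[d==0]=np.nan; return P
def ray(im,u,v,z):
    c=-im['R'].T@im['t']; r=im['R'].T@np.array([(u-im['cx'])/im['fx'],(v-im['cy'])/im['fy'],1]); return c+r*(z-c[2])/r[2]
def proj(im,X):
    c=im['R']@X+im['t']; return im['fx']*c[0]/c[2]+im['cx'],im['fy']*c[1]/c[2]+im['cy']
def rect(P,m):
    p=P[m][:,:2].astype(np.float32)*1000; return cv2.minAreaRect(p),len(p),np.round(np.median(P[m][:,2]),4)
def blobs(P,m,amin=8):
    n,l,s,c=cv2.connectedComponentsWithStats(m.astype(np.uint8))
    for i in range(1,n):
        if s[i,4]>=amin:
            q=P[l==i]; r=cv2.minAreaRect(q[:,:2].astype(np.float32)*1000)
            print(s[i,4],np.round(c[i]),np.round(np.median(q,0),4),[np.round(x,1) for x in r])
E
python3 - <<'E'
from h import *
for n in('top','side'):
    im=dict(np.load(f'pics/{n}0.npz')); P=cloud(im); x,y,z=np.moveaxis(P,-1,0)
    print(n)
    g=im['color'].max(2)
    case=(x>.3)&(x<.75)&(y>-.1)&(y<.4)
    blobs(P,case&(z>.157)&(z<.172),30)
    print('fin');blobs(P,case&(z>.178)&(z<.2))
    print('in case tubes/rack');blobs(P,case&(z>.125)&(z<.146)); blobs(P,case&(z>.055)&(z<.07),30)
    b=(x>.3)&(x<.75)&(y<-.1)&(y>-.36)
    print('bench rack');blobs(P,b&(z>.045)&(z<.062),30);print('caps');blobs(P,b&(z>.12)&(z<.145))
E
```

```text
top
4382 [158. 173.] [0.5748 0.2222 0.1618] [array([576.9, 158.5]), array([371.6, 183.8]), np.float64(89.5)]
fin
87 [238. 170.] [ 0.5733 -0.0114  0.1874] [array([574.8, -11.3]), array([10.9, 59.9]), np.float64(89.3)]
112 [119. 171.] [0.5781 0.316  0.1865] [array([578. , 316.7]), array([60.1, 13.7]), np.float64(1.3)]
in case tubes/rack
43 [118. 153.] [0.639  0.3378 0.1414] [array([636. , 339.4]), array([ 9.2, 56.6]), np.float64(83.3)]
50 [116. 192.] [0.5256 0.3389 0.1351] [array([527.6, 339.2]), array([ 4.5, 60.1]), np.float64(88.6)]
17 [122. 206.] [0.4869 0.3224 0.1308] [array([487. , 323.5]), array([ 2.1, 32.7]), np.float64(0.6)]
13 [140. 206.] [0.4865 0.269  0.1304] [array([486.6, 273.1]), array([33.5,  1.2]), np.float64(87.3)]
81 [181. 205.] [0.4859 0.1511 0.1349] [array([486.1, 153.9]), array([202.6,   2.2]), np.float64(89.6)]
14 [224. 204.] [0.4854 0.0326 0.1413] [array([484.9,  32. ]), array([29.4,  1.2]), np.float64(89.9)]
16 [237. 204.] [ 0.4849 -0.0065  0.1408] [array([484.7,  -6.9]), array([ 1.7, 36.5]), np.float64(0.4)]
101 [247. 132.] [ 0.7167 -0.0331  0.0617] [array([725
[... 2568 characters left out ...]
 [array([ 587. , -276.9]), array([29.8, 33.3]), np.float64(14.1)]
64 [322. 164.] [ 0.426  -0.3128  0.1261] [array([ 425.5, -314.1]), array([27.7, 28.8]), np.float64(34.7)]
76 [287. 166.] [ 0.5181 -0.2393  0.1359] [array([ 518.5, -240.5]), array([27.3, 28.3]), np.float64(31.7)]
48 [222. 168.] [ 0.6974 -0.1208  0.1391] [array([ 698.5, -122.5]), array([21. , 23.3]), np.float64(29.6)]
75 [265. 173.] [ 0.5667 -0.1806  0.1354] [array([ 567.8, -181.4]), array([26.4, 29.7]), np.float64(32.4)]
79 [283. 179.] [ 0.5076 -0.1935  0.1353] [array([ 508.1, -194.9]), array([29. , 30.6]), np.float64(9.7)]
67 [306. 190.] [ 0.4249 -0.2056  0.1258] [array([ 424.8, -205.6]), array([27.5, 26.8]), np.float64(33.0)]
```

Call:
drive_tool --steps '[{"translation": [0.942,-0.691,0],"angular": [0,0,0],"gripper": 0},{"translation": [0.942,-0.691,0],"angular": [0,0,0],"gripper": 0},{"translation": [0.942,-0.691,0],"angular": [0,0,0],"gripper": 0},{"translation": [0.942,-0.691,0],"angular": [0,0,0],"gripper": 0},{"translation": [0.942,-0.691,0],"angular": [0,0,0],"gripper": 0},{"translation": [0.942,-0.691,0],"angular": [0,0,0],"gripper": 0},{"translation": [0.942,-0.691,0],"angular": [0,0,0],"gripper": 0}]'

```text
t: 0.98
tool_pos: [0.3862, -0.3256, 0.2308]
tool_rot: [-3.101, -0.498, 0.0]
contact_force: [-0.2, -0.3, 0.0]
opening: 0.0001
grip_force: 0.0
```

Call:
drive_tool --steps '[{"translation": [0.942,-0.691,0],"angular": [0,0,0],"gripper": 0},{"translation": [0.942,-0.691,0],"angular": [0,0,0],"gripper": 0},{"translation": [0.942,-0.691,0],"angular": [0,0,0],"gripper": 0},{"translation": [0.942,-0.691,0],"angular": [0,0,0],"gripper": 0},{"translation": [0.942,-0.691,0],"angular": [0,0,0],"gripper": 0},{"translation": [0.942,-0.691,0],"angular": [0,0,0],"gripper": 0},{"translation": [0.942,-0.691,0],"angular": [0,0,-0.96],"gripper": 0}]'

```text
t: 1.85
tool_pos: [0.576, -0.0592, 0.2308]
tool_rot: [-3.06, -0.711, 0.001]
contact_force: [0.4, -0.8, 0.3]
opening: 0.0002
grip_force: 0.0
```

Call:
drive_tool --steps '[{"translation": [0,0,0],"angular": [0,0,-1],"gripper": 0},{"translation": [0,0,0],"angular": [0,0,-1],"gripper": 0},{"translation": [0,0,0],"angular": [0,0,-1],"gripper": 0},{"translation": [0,0,0],"angular": [0,0,-1],"gripper": 0},{"translation": [0,0,0],"angular": [0,0,-1],"gripper": 0},{"translation": [0,0,0],"angular": [0,0,-1],"gripper": 0},{"translation": [0,0,0],"angular": [0,0,-1],"gripper": 0},{"translation": [0,0,0],"angular": [0,0,-1],"gripper": 0}]'

```text
t: 2.85
tool_pos: [0.5752, -0.0606, 0.2306]
tool_rot: [-2.217, -2.225, 0.001]
contact_force: [0.0, 0.0, -0.0]
opening: -0.0001
grip_force: 0.0
```

Call:
drive_tool --steps '[{"translation": [0,0,0.75],"angular": [0,0,0],"gripper": 0},{"translation": [0,0,0.75],"angular": [0,0,0],"gripper": 0},{"translation": [0.5,0,0],"angular": [0,0,0],"gripper": 0},{"translation": [0.4,0,0],"angular": [0,0,0],"gripper": 0},{"translation": [0.4,0,0],"angular": [0,0,0],"gripper": 0},{"translation": [0.5,0,0],"angular": [0,0,0],"gripper": 0},{"translation": [0.5,0,0],"angular": [0,0,0],"gripper": 0},{"translation": [0.5,0,0],"angular": [0,0,0],"gripper": 0}]'

```text
t: 3.85
tool_pos: [0.5764, 0.0527, 0.1725]
tool_rot: [2.221, 2.219, 0.003]
contact_force: [1.7, -3.1, 0.8]
opening: 0.0004
grip_force: 1.3
```

Call:
drive_tool --steps '[{"translation": [0.5,0,0],"angular": [0,0,0],"gripper": 0},{"translation": [0.5,0,0],"angular": [0,0,0],"gripper": 0},{"translation": [0.4,0,0],"angular": [0,0,0],"gripper": 0},{"translation": [0,0,0],"angular": [0,0,0],"gripper": 0}]'

```text
t: 4.35
tool_pos: [0.575, 0.109, 0.1707]
tool_rot: [-2.219, -2.221, 0.001]
contact_force: [0.3, -0.3, -0.2]
opening: 0.0
grip_force: 0.0
```

Call:
drive_tool --steps '[{"translation": [0.15,0,0],"angular": [0,0,0],"gripper": 0},{"translation": [0.1,0,0],"angular": [0,0,0],"gripper": 0}]'

```text
t: 4.6
tool_pos: [0.5751, 0.1165, 0.1706]
tool_rot: [-2.223, -2.22, 0.004]
contact_force: [-1.3, -4.3, -0.8]
opening: 0.0002
grip_force: 2.1
```

Call:
drive_tool --steps '[{"translation": [0.1,0,0],"angular": [0,0,0],"gripper": 0},{"translation": [0,0,0],"angular": [0,0,0],"gripper": 0}]'

```text
t: 4.85
tool_pos: [0.5752, 0.1213, 0.1706]
tool_rot: [-2.222, -2.219, 0.002]
contact_force: [-0.4, -2.7, -1.8]
opening: 0.0002
grip_force: 1.4
```

```bash
cat > doors.py <<'E'
from h import *
from station import ctrl
for n in('top','side'):
    im=ctrl.get_image(n); P=cloud(im); x,y,z=np.moveaxis(P,-1,0)
    cv2.imwrite(f'pics/{n}_d.png',im['color'][:,:,::-1])
    case=(x>.48)&(x<.68)&(y>-.1)&(y<.4)
    print(n);blobs(P,case&(z>.178)&(z<.196),30)
E
python3 doors.py
```

```text
top
107 [116. 171.] [0.5748 0.3257 0.1863] [array([577.9, 327.7]), array([60.3, 14. ]), np.float64(0.3)]
side
96 [169. 306.] [0.5759 0.3284 0.1885] [array([577.5, 328.5]), array([12. , 59.6]), np.float64(89.5)]
```

Call:
drive_tool --steps '[{"translation": [0.1,0,0],"angular": [0,0,0],"gripper": 0},{"translation": [0,0,0],"angular": [0,0,0],"gripper": 0}]'

```text
t: 5.2
tool_pos: [0.5754, 0.123, 0.1709]
tool_rot: [2.221, 2.218, -0.008]
contact_force: [-1.9, -11.0, 0.2]
opening: 0.0002
grip_force: 5.5
```

Call:
drive_tool --steps '[{"translation": [0.08,0,0],"angular": [0,0,0],"gripper": 0},{"translation": [0,0,0],"angular": [0,0,0],"gripper": 0}]'

```text
t: 5.45
tool_pos: [0.5754, 0.1231, 0.171]
tool_rot: [2.219, 2.214, -0.016]
contact_force: [-2.5, -20.0, -0.5]
opening: 0.0
grip_force: 10.4
```

Call:
drive_tool --steps '[{"translation": [0.06,0,0],"angular": [0,0,0],"gripper": 0},{"translation": [0,0,0],"angular": [0,0,0],"gripper": 0}]'

```text
t: 5.7
tool_pos: [0.5754, 0.1231, 0.1711]
tool_rot: [2.218, 2.211, -0.022]
contact_force: [-3.4, -27.3, 0.8]
opening: -0.0
grip_force: 14.0
```

Call:
drive_tool --steps '[{"translation": [-0.6,0,0],"angular": [0,0,0],"gripper": 0},{"translation": [-0.2,0,-1],"angular": [0,0,0],"gripper": 0},{"translation": [-0.6,-0.3,-1],"angular": [0,0,0],"gripper": 0},{"translation": [-1,-0.4,-1],"angular": [0,0,0],"gripper": 0.5},{"translation": [-1,-0.4,-1],"angular": [0,0,0],"gripper": 0.5},{"translation": [-1,-0.4,0],"angular": [0,0,0],"gripper": 0.5},{"translation": [-1,-0.4,0],"angular": [0,0,0],"gripper": 0.5},{"translation": [-1,-0.4,0],"angular": [0,0,0],"gripper": 0.5}]'

```text
t: 6.7
tool_pos: [0.4838, -0.1254, 0.3326]
tool_rot: [2.22, 2.22, 0.005]
contact_force: [0.5, -0.6, -1.4]
opening: 0.0428
grip_force: 0.0
```

Call:
drive_tool --steps '[{"translation": [-1,-0.4,0],"angular": [0,0,0],"gripper": 0.5},{"translation": [-1,0,0],"angular": [0,0,0],"gripper": 0.5},{"translation": [-1,0,0],"angular": [0,0,0],"gripper": 0.5},{"translation": [-1,0,0],"angular": [0,0,0],"gripper": 0.5},{"translation": [-1,0,0],"angular": [0,0,0],"gripper": 0.5},{"translation": [-1,0,0],"angular": [0,0,0],"gripper": 0.5}]'

```text
t: 7.45
tool_pos: [0.4683, -0.366, 0.3324]
tool_rot: [2.22, 2.219, 0.004]
contact_force: [0.8, 0.1, 0.7]
opening: 0.0423
grip_force: 0.0
```

```bash
cat > look.py <<'E'
import sys
from h import *
from station import ctrl
out=[]
for n in('top','side'):
    im=ctrl.get_image(n); P=cloud(im); x,y,z=np.moveaxis(P,-1,0)
    cv2.imwrite(f'pics/{n}_l.png',im['color'][:,:,::-1]); np.savez(f'pics/{n}_l.npz',**im)
    case=(x>.48)&(x<.68)&(y>-.04)&(y<.4)
    if 'c' in sys.argv[1]:
        print(n,'case caps');blobs(P,case&(z>.134)&(z<.149)&(x>.5)&(x<.66)&(y>-.018)&(y<.135),20)
        print('rack');blobs(P,case&(z>.055)&(z<.07),30); print('fins');blobs(P,case&(z>.178)&(z<.196),30)
    b=(x>.44)&(x<.68)&(y<-.1)&(y>-.37)
    if 'b' in sys.argv[1]:
        print(n,'bench rack');blobs(P,b&(z>.045)&(z<.062),50);print('caps');blobs(P,b&(z>.12)&(z<.145),20)
print(ctrl.get_obs()['tool_pos'])
E
python3 look.py cb; python3 -c "
import cv2
cv2.imwrite('pics/v3.png',cv2.resize(cv2.imread('pics/top_l.png')[110:240,100:380],(800,371)))"
```

```text
top case caps
110 [232. 163.] [0.6042 0.0079 0.142 ] [array([604.9,   8.1]), array([28.8, 29. ]), np.float64(88.7)]
90 [199. 184.] [0.5451 0.1039 0.1422] [array([545.9, 103.9]), array([26.3, 29.1]), np.float64(88.3)]
112 [232. 183.] [0.5453 0.0084 0.1416] [array([545.8,   8. ]), array([30.4, 30.4]), np.float64(84.4)]
rack
47 [228. 151.] [0.6611 0.0292 0.0631] [array([660.8,  27.9]), array([ 3.8, 89.9]), np.float64(0.1)]
1157 [218. 179.] [0.5781 0.0625 0.0621] [array([575.8,  56.3]), array([145.8, 113.1]), np.float64(89.4)]
fins
112 [115. 171.] [0.5762 0.3273 0.1869] [array([578.2, 328.7]), array([60.7, 13.2]), np.float64(0.4)]
97 [183. 170.] [0.5736 0.14   0.1865] [array([575.5, 140. ]), array([12.5, 58.4]), np.float64(89.4)]
top bench rack
1151 [315. 188.] [ 0.546  -0.2363  0.0542] [array([ 547. , -238.1]), array([112.8, 146.8]), np.float64(11.8)]
caps
121 [331. 169.] [ 0.5854 -0.2773  0.1333] [array([ 586.5, -277.6]), array([31.6, 30.3]), np.float64(14.3)]
94 [299. 176.] [ 0.5646 -0.1839  0.1341] [array([ 565.6, -184.3]), array([28. , 28.4]), np.float64(3.6)]
96 [320. 192.] [ 0.516
[... 713 characters left out ...]
4(89.5)]
99 [168. 307.] [0.5764 0.3301 0.1893] [array([577. , 330.3]), array([11.9, 60.5]), np.float64(89.9)]
side bench rack
801 [278. 173.] [ 0.5482 -0.2357  0.0557] [array([ 547.9, -236. ]), array([112.7, 148.9]), np.float64(12.3)]
caps
94 [275. 148.] [ 0.5862 -0.2737  0.1348] [array([ 587.3, -276.5]), array([30.1, 31.3]), np.float64(13.4)]
75 [287. 166.] [ 0.5183 -0.2402  0.135 ] [array([ 519.4, -242.1]), array([27. , 27.6]), np.float64(33.4)]
75 [265. 173.] [ 0.566  -0.1807  0.1348] [array([ 567.5, -181. ]), array([26.5, 29.7]), np.float64(31.9)]
75 [283. 179.] [ 0.5075 -0.193   0.1362] [array([ 508.2, -193.8]), array([29.1, 29.5]), np.float64(5.5)]
[ 0.46766312 -0.36759164  0.33145131]
```

View pics/v3.png

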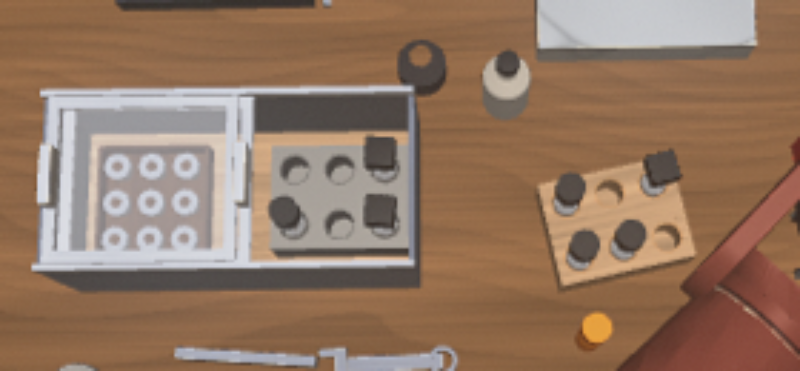

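Call:
drive_tool --steps '[{"translation": [0.94,0.344,0],"angular": [0,0,0],"gripper": 0.5},{"translation": [0.94,0.344,0],"angular": [0,0,0],"gripper": 0.5},{"translation": [0.94,0.344,0],"angular": [0,0,0],"gripper": 0.5},{"translation": [0.94,0.344,0],"angular": [0,0,0],"gripper": 0.5},{"translation": [0.94,0.344,0],"angular": [0,0,0],"gripper": 0.5},{"translation": [0.94,0.344,0],"angular": [0,0,0],"gripper": 0.5},{"translation": [0.94,0.344,0],"angular": [0,0,0],"gripper": 0.5},{"translation": [0.94,0.344,0],"angular": [0,0,0],"gripper": 0.5}]'

```text
t: 8.55
tool_pos: [0.5782, -0.0615, 0.3323]
tool_rot: [2.221, 2.221, 0.005]
contact_force: [-0.0, 0.6, 0.1]
opening: 0.043
grip_force: 0.0
```

Call:
drive_tool --steps '[{"translation": [0.94,0.344,0.6],"angular": [0,0,0],"gripper": 0.5},{"translation": [0.94,0.344,0.8],"angular": [0,0,0],"gripper": 0.5},{"translation": [0,0,1],"angular": [0,0,0],"gripper": 0.5},{"translation": [0,0,0.4],"angular": [0,0,0],"gripper": 0.5},{"translation": [0,0,0],"angular": [0,0,0],"gripper": 0.5}]'

```text
t: 9.18
tool_pos: [0.6047, 0.0113, 0.2187]
tool_rot: [-2.221, -2.219, 0.0]
contact_force: [-0.1, 0.4, -0.0]
opening: 0.0423
grip_force: 0.0
```

Call:
drive_tool --steps '[{"translation": [-0.05,0.02,0.9],"angular": [0,0,0],"gripper": 0.5},{"translation": [0,0,0.9],"angular": [0,0,0],"gripper": 0.5},{"translation": [0,0,0.84],"angular": [0,0,0],"gripper": 0.5},{"translation": [0,0,0],"angular": [0,0,0],"gripper": 0.5}]' --force 40

```text
t: 9.68
tool_pos: [0.6052, 0.0086, 0.113]
tool_rot: [-2.222, -2.218, 0.002]
contact_force: [-0.5, -0.2, -0.1]
opening: 0.0429
grip_force: 0.0
```

Call:
drive_tool --steps '[{"translation": [0,0,0],"angular": [0,0,0],"gripper": 0},{"translation": [0,0,0],"angular": [0,0,0],"gripper": 0},{"translation": [0,0,0],"angular": [0,0,0],"gripper": 0},{"translation": [0,0,0],"angular": [0,0,0],"gripper": 0}]'

```text
t: 10.18
tool_pos: [0.6075, 0.0087, 0.1163]
tool_rot: [2.22, 2.218, 0.004]
contact_force: [-0.5, 0.4, 5.8]
opening: 0.0288
grip_force: 46.3
```

Call:
drive_tool --steps '[{"translation": [0,0,-0.7],"angular": [0,0,0],"gripper": 0},{"translation": [0,0,-0.9],"angular": [0,0,0],"gripper": 0},{"translation": [0,0,-1],"angular": [0,0,0],"gripper": 0},{"translation": [0,0,-1],"angular": [0,0,0],"gripper": 0},{"translation": [0,0,-1],"angular": [0,0,0],"gripper": 0},{"translation": [0,0,-0.6],"angular": [0,0,0],"gripper": 0},{"translation": [0,0,0],"angular": [0,0,0],"gripper": 0}]'

```text
t: 11.05
tool_pos: [0.607, 0.0089, 0.3247]
tool_rot: [2.219, 2.218, 0.005]
contact_force: [0.4, 0.2, -0.8]
opening: 0.0293
grip_force: 45.3
```

```bash
cat >> look.py <<'E'
if 'g' in sys.argv[1]:
    p=ctrl.get_obs()['tool_pos']
    for n in('top','side'):
        P=cloud(dict(np.load(f'pics/{n}_l.npz'))); x,y,z=np.moveaxis(P,-1,0)
        m=(abs(x-p[0])<.03)&(abs(y-p[1])<.03); print(n,'held below tcp')
        for k in (0.02,.04,.06,.08,.095): 
            mm=m&(abs(z-p[2]+k)<.01); print(k,mm.sum(),np.round(np.median(P[mm],0),4) if mm.any() else '')
E
python3 look.py bg; python3 -c "
import cv2,numpy as np
a=cv2.imread('pics/top_l.png')[60:240,170:370];b=cv2.imread('pics/side_l.png')[90:270,150:350]
cv2.imwrite('pics/v4.png',cv2.resize(np.hstack([a,b]),(800,360)))"
```

```text
top bench rack
1147 [315. 188.] [ 0.5455 -0.2364  0.0538] [array([ 546.8, -237.8]), array([113. , 146.9]), np.float64(11.7)]
caps
119 [331. 168.] [ 0.585  -0.2773  0.1332] [array([ 585.9, -278.5]), array([30.5, 30.9]), np.float64(14.2)]
92 [299. 176.] [ 0.5652 -0.1838  0.1342] [array([ 565.9, -184.1]), array([28.9, 27.8]), np.float64(21.9)]
94 [320. 192.] [ 0.5172 -0.2425  0.1337] [array([ 517.9, -243.8]), array([28.5, 28.9]), np.float64(43.6)]
94 [304. 196.] [ 0.5059 -0.1963  0.1343] [array([ 506.7, -196.3]), array([28.4, 28.8]), np.float64(88.7)]
side bench rack
405 [283. 165.] [ 0.5493 -0.2662  0.0557] [array([ 550.9, -252.4]), array([112.2, 114.5]), np.float64(12.7)]
caps
92 [275. 148.] [ 0.5862 -0.2741  0.1351] [array([ 587.1, -277.2]), array([29.9, 31.6]), np.float64(13.0)]
78 [287. 166.] [ 0.5178 -0.2393  0.1351] [array([ 518.9, -241.5]), array([27.6, 28.8]), np.float64(34.0)]
68 [283. 179.] [ 0.5063 -0.1946  0.1356] [array([ 507.5, -195.7]), array([27.5, 29.4]), np.float64(3.4)]
[0.6056735  0.00894856 0.32056913]
top held below tcp
0.02 0 
0.04 0 
0.06 0 
0.08 0 
0.095 0 
side held below tcp
0.02 6 [0.604  0.0213 0.2983]
0.04 10 [0.601  0.0207 0.2822]
0.06 14 [0.5989 0.0207 0.2593]
0.08 13 [0.5979 0.0185 0.2401]
0.095 3 [0.5953 0.0144 0.2309]
```

View pics/v4.png

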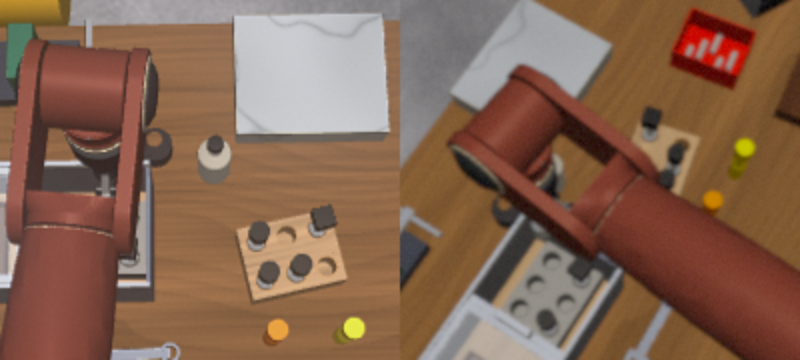

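Call:
drive_tool --steps '[{"translation": [-0.7,-0.124,0],"angular": [0,0,0],"gripper": 0},{"translation": [-1,-0.124,0],"angular": [0,0,0],"gripper": 0},{"translation": [-1,-0.124,0],"angular": [0,0,0],"gripper": 0},{"translation": [-1,-0.124,0],"angular": [0,0,0],"gripper": 0},{"translation": [-1,-0.124,0],"angular": [0,0,0],"gripper": 0},{"translation": [-0.7,-0.124,0],"angular": [0,0,0],"gripper": 0},{"translation": [-0.6,0,0],"angular": [0,0,0],"gripper": 0},{"translation": [0,0,0],"angular": [0,0,-0.75],"gripper": 0}]'

```text
t: 12.15
tool_pos: [0.5755, -0.2326, 0.3197]
tool_rot: [-2.1, -2.333, 0.001]
contact_force: [-0.1, 1.2, -0.5]
opening: 0.0295
grip_force: 45.3
```

Call:
drive_tool --steps '[{"translation": [0,0,0.9],"angular": [0,0,-0.74],"gripper": 0},{"translation": [0,0,1],"angular": [0,0,0],"gripper": 0},{"translation": [0,0,0.9],"angular": [0,0,0],"gripper": 0},{"translation": [0,0,0.9],"angular": [0,0,0],"gripper": 0},{"translation": [0,0,0],"angular": [0,0,0],"gripper": 0},{"translation": [0,0,0],"angular": [0,0,0],"gripper": 0}]'

```text
t: 12.9
tool_pos: [0.5766, -0.2313, 0.1746]
tool_rot: [1.979, 2.439, 0.0]
contact_force: [0.5, 0.6, -0.2]
opening: 0.0295
grip_force: 45.2
```

```bash
cat > at.py <<'E'
import sys
from h import *
from station import ctrl
def at(tx,ty):
    o=ctrl.get_obs(); p=np.array(o['tool_pos']); R=Ro.from_rotvec(o['tool_rot']).as_matrix()
    yaw=np.degrees(np.arctan2(R[1,0],R[0,0])); d=R.T@np.array([tx-p[0],ty-p[1],0])
    print('t',round(o['t'],2),p.round(4),'yaw',yaw.round(1),'tilt',np.degrees(np.arccos(-R[2,2])).round(2),'units',(d/.04).round(3),'grip',round(o['opening'],4))
if __name__=='__main__': at(float(sys.argv[1]),float(sys.argv[2]))
E
python3 at.py .5768 -.2306; python3 look.py b
```

```text
t 12.9 [ 0.5766 -0.2313  0.1746] yaw 101.9 tilt 0.06 units [ 0.015  0.009 -0.   ] grip 0.0295
top bench rack
109 [337. 195.] [ 0.5143 -0.3065  0.0543] [array([ 526.2, -294.5]), array([49. , 44.3]), np.float64(10.5)]
caps
45 [332. 170.] [ 0.5796 -0.2799  0.1342] [array([ 580.3, -281.6]), array([13.4, 33. ]), np.float64(39.6)]
side bench rack
519 [276. 180.] [ 0.5423 -0.2003  0.056 ] [array([ 544.6, -221.3]), array([112.1, 119.6]), np.float64(11.9)]
caps
23 [270. 162.] [ 0.5713 -0.2204  0.1346] [array([ 571.7, -224.7]), array([24.4,  9.6]), np.float64(43.7)]
50 [287. 168.] [ 0.5138 -0.2349  0.1339] [array([ 515. , -236.8]), array([27.8, 19.6]), np.float64(46.1)]
77 [265. 173.] [ 0.5664 -0.1801  0.1361] [array([ 568.2, -182. ]), array([26.5, 29.7]), np.float64(32.0)]
76 [283. 179.] [ 0.5077 -0.1932  0.1354] [array([ 508.2, -195.9]), array([29.4, 29.4]), np.float64(63.5)]
[ 0.57724228 -0.23170269  0.17615548]
```

Call:
drive_tool --steps '[{"translation": [0,0,0.5],"angular": [0,0,0],"gripper": 0},{"translation": [0,0,0.5],"angular": [0,0,0],"gripper": 0},{"translation": [0,0,0.4],"angular": [0,0,0],"gripper": 0},{"translation": [0,0,0.2],"angular": [0,0,0],"gripper": 0},{"translation": [0,0,0],"angular": [0,0,0],"gripper": 0}]'

```text
t: 13.62
tool_pos: [0.5758, -0.2311, 0.109]
tool_rot: [-1.979, -2.438, 0.0]
contact_force: [0.5, -0.4, 0.4]
opening: 0.0289
grip_force: 45.3
```

Call:
drive_tool --steps '[{"translation": [0,0,0],"angular": [0,0,0],"gripper": 0.5},{"translation": [0,0,0],"angular": [0,0,0],"gripper": 0.5},{"translation": [0,0,-0.5],"angular": [0,0,0],"gripper": 0.5},{"translation": [0,0,-1],"angular": [0,0,0],"gripper": 0.5},{"translation": [0,0,-1],"angular": [0,0,0.5],"gripper": 0.5},{"translation": [0,0,-1],"angular": [0,0,0.9],"gripper": 0.5},{"translation": [0,0,0],"angular": [0,0,0.9],"gripper": 0.5}]'

```text
t: 14.5
tool_pos: [0.5783, -0.2323, 0.2575]
tool_rot: [2.341, 2.079, 0.006]
contact_force: [-0.1, 0.3, -0.8]
opening: 0.0427
grip_force: 0.0
```

Call:
drive_tool --steps '[{"translation": [0.98,-0.237,0],"angular": [0,0,0],"gripper": 0.5},{"translation": [0.98,-0.237,0],"angular": [0,0,0],"gripper": 0.5},{"translation": [0.98,-0.237,0],"angular": [0,0,0],"gripper": 0.5},{"translation": [0.98,-0.237,0],"angular": [0,0,0],"gripper": 0.5},{"translation": [0.98,-0.237,0],"angular": [0,0,0],"gripper": 0.5},{"translation": [0.98,-0.237,0],"angular": [0,0,0],"gripper": 0.5},{"translation": [0,0,0],"angular": [0,0,0],"gripper": 0.5},{"translation": [0,0,0],"angular": [0,0,0],"gripper": 0.5}]'

```text
t: 15.5
tool_pos: [0.5466, 0.0087, 0.251]
tool_rot: [2.343, 2.09, 0.001]
contact_force: [0.5, 0.1, -0.0]
opening: 0.0427
grip_force: 0.0
```

```bash
python3 at.py .546 .009; python3 look.py b
```

```text
t 15.5 [0.5466 0.0087 0.251 ] yaw 83.5 tilt 0.11 units [ 0.006 -0.016 -0.   ] grip 0.0427
top bench rack
1087 [315. 189.] [ 0.5436 -0.2334  0.0541] [array([ 547. , -237.8]), array([113.1, 146.8]), np.float64(12.0)]
caps
119 [331. 168.] [ 0.5852 -0.2772  0.1338] [array([ 585.8, -278.5]), array([31.8, 30.5]), np.float64(14.0)]
119 [315. 172.] [ 0.5749 -0.2305  0.1339] [array([ 575.7, -232.2]), array([30.8, 30.3]), np.float64(12.7)]
93 [299. 176.] [ 0.5649 -0.1839  0.134 ] [array([ 565.6, -184. ]), array([28.8, 28. ]), np.float64(81.0)]
92 [320. 192.] [ 0.5162 -0.243   0.134 ] [array([ 516.8, -242.9]), array([26.9, 28.8]), np.float64(84.3)]
93 [304. 196.] [ 0.5064 -0.1963  0.1339] [array([ 506.8, -196.2]), array([27.8, 28.9]), np.float64(1.2)]
side bench rack
370 [285. 166.] [ 0.5441 -0.2687  0.0559] [array([ 536.3, -259.6]), array([ 81.3, 111.7]), np.float64(10.4)]
caps
92 [275. 148.] [ 0.5863 -0.2738  0.135 ] [array([ 587.1, -276.6]), array([30.2, 31.4]), np.float64(14.1)]
96 [270. 161.] [ 0.5753 -0.2284  0.1353] [array([ 576.3, -229.7]), array([29.9, 33.6]), np.float64(10.9)]
74 [287. 166.] [ 0.5181 -0.2404  0.1352] [array([ 519.3, -242.3]), array([27.4, 30.9]), np.float64(31.6)]
56 [283. 178.] [ 0.5079 -0.1976  0.1361] [array([ 507.9, -199.3]), array([22.5, 28.6]), np.float64(82.0)]
[0.54657454 0.00811944 0.25040036]
```

Call:
drive_tool --steps '[{"translation": [0,-0.016,0.9],"angular": [0,0,0],"gripper": 0.5},{"translation": [0,0,0.9],"angular": [0,0,0],"gripper": 0.5},{"translation": [0,0,0.9],"angular": [0,0,0],"gripper": 0.5},{"translation": [0,0,0.7],"angular": [0,0,0],"gripper": 0.5},{"translation": [0,0,0],"angular": [0,0,0],"gripper": 0.5},{"translation": [0,0,0],"angular": [0,0,0],"gripper": 0},{"translation": [0,0,0],"angular": [0,0,0],"gripper": 0},{"translation": [0,0,0],"angular": [0,0,0],"gripper": 0}]'

```text
t: 16.6
tool_pos: [0.5458, 0.009, 0.1143]
tool_rot: [2.344, 2.091, 0.001]
contact_force: [0.4, -0.3, -1.5]
opening: 0.029
grip_force: 41.8
```

Call:
drive_tool --steps '[{"translation": [0,0,0],"angular": [0,0,0],"gripper": 0}]'

```text
t: 16.73
tool_pos: [0.5457, 0.0091, 0.114]
tool_rot: [2.344, 2.091, 0.0]
contact_force: [0.2, 0.1, 0.3]
opening: 0.0296
grip_force: 41.8
```

Call:
drive_tool --steps '[{"translation": [0,0,-0.7],"angular": [0,0,0],"gripper": 0},{"translation": [0,0,-0.9],"angular": [0,0,0],"gripper": 0},{"translation": [0,0,-1],"angular": [0,0,0],"gripper": 0},{"translation": [0,0,-1],"angular": [0,0,0],"gripper": 0},{"translation": [0,0,-1],"angular": [0,0,0],"gripper": 0},{"translation": [0,0,-0.6],"angular": [0,0,0],"gripper": 0},{"translation": [0,0,0],"angular": [0,0,0],"gripper": 0}]'

```text
t: 17.6
tool_pos: [0.5466, 0.0091, 0.3245]
tool_rot: [2.341, 2.089, 0.005]
contact_force: [0.2, 0.0, -1.2]
opening: 0.0295
grip_force: 42.1
```

```bash
python3 at.py .5275 -.2902; python3 look.py b | head -4
```

```text
t 17.6 [0.5466 0.0091 0.3245] yaw 83.5 tilt 0.29 units [-7.488e+00  3.760e-01  2.000e-03] grip 0.0295
top bench rack
1079 [315. 189.] [ 0.5437 -0.2333  0.0541] [array([ 546.8, -238.2]), array([112.9, 147.7]), np.float64(12.2)]
caps
122 [331. 169.] [ 0.5846 -0.2772  0.1335] [array([ 586.5, -277.9]), array([31.8, 30.5]), np.float64(14.9)]
```

Call:
drive_tool --steps '[{"translation": [-0.936,0.047,0],"angular": [0,0,0],"gripper": 0},{"translation": [-0.936,0.047,0],"angular": [0,0,0],"gripper": 0},{"translation": [-0.936,0.047,0],"angular": [0,0,0],"gripper": 0},{"translation": [-0.936,0.047,0],"angular": [0,0,0],"gripper": 0},{"translation": [-0.936,0.047,0],"angular": [0,0,0],"gripper": 0},{"translation": [-0.936,0.047,0],"angular": [0,0,0],"gripper": 0},{"translation": [-0.936,0.047,0],"angular": [0,0,0],"gripper": 0},{"translation": [-0.936,0.047,0],"angular": [0,0,0],"gripper": 0}]'

```text
t: 18.7
tool_pos: [0.5256, -0.2909, 0.3188]
tool_rot: [-2.342, -2.088, 0.001]
contact_force: [-0.3, 0.5, -1.3]
opening: 0.0293
grip_force: 42.1
```

Call:
drive_tool --steps '[{"translation": [0,0,0],"angular": [0,0,-0.8],"gripper": 0},{"translation": [0,0,0.9],"angular": [0,0,-0.8],"gripper": 0},{"translation": [0,0,1],"angular": [0,0,-0.7],"gripper": 0},{"translation": [0,0,0.9],"angular": [0,0,0],"gripper": 0},{"translation": [0,0,0.9],"angular": [0,0,0],"gripper": 0},{"translation": [0,0,0],"angular": [0,0,0],"gripper": 0},{"translation": [0,0,0],"angular": [0,0,0],"gripper": 0}]'

```text
t: 19.58
tool_pos: [0.5266, -0.2902, 0.174]
tool_rot: [1.98, 2.439, -0.0]
contact_force: [-0.3, -0.7, -0.4]
opening: 0.0294
grip_force: 42.0
```

```bash
python3 at.py .5275 -.2902; python3 look.py b
```

```text
t 19.57 [ 0.5266 -0.2902  0.174 ] yaw 101.9 tilt 0.0 units [-0.004  0.023 -0.   ] grip 0.0294
top bench rack
358 [299. 187.] [ 0.5503 -0.1841  0.0541] [array([ 538.8, -198.2]), array([112.6,  66.1]), np.float64(11.2)]
94 [328. 182.] [ 0.5609 -0.2771  0.0544] [array([ 562.9, -278.7]), array([35. , 32.5]), np.float64(58.4)]
caps
86 [314. 171.] [ 0.5784 -0.2274  0.134 ] [array([ 575.3, -232.1]), array([30. , 30.4]), np.float64(9.4)]
25 [330. 172.] [ 0.575  -0.2744  0.1333] [array([ 576.7, -275.8]), array([ 9.6, 22.9]), np.float64(54.7)]
94 [299. 176.] [ 0.5645 -0.1841  0.1339] [array([ 565.2, -184.2]), array([28.6, 28.6]), np.float64(3.2)]
24 [301. 194.] [ 0.5119 -0.188   0.1335] [array([ 511.8, -188.1]), array([ 7.8, 23.6]), np.float64(55.2)]
side bench rack
648 [278. 176.] [ 0.5446 -0.2192  0.056 ] [array([ 547.8, -235.9]), array([112.1, 147.2]), np.float64(12.1)]
caps
92 [275. 148.] [ 0.5864 -0.2741  0.1353] [array([ 586.9, -276.8]), array([30. , 32.2]), np.float64(15.0)]
95 [271. 161.] [ 0.5755 -0.228   0.1345] [array([ 576.3, -230.9]), array([30. , 32.7]), np.float64(10.7)]
21 [292. 156.] [ 0.5227 -0.2796  0.1333] [array([ 525.9, -280.8]), array([24.3,  8.3]), np.float64(15.5)]
74 [287. 166.] [ 0.5176 -0.2399  0.1358] [array([ 519.2, -241.6]), array([27.4, 29.1]), np.float64(36.3)]
72 [265. 173.] [ 0.567  -0.1813  0.1349] [array([ 568.1, -182. ]), array([26.6, 28.1]), np.float64(32.3)]
78 [283. 179.] [ 0.5076 -0.1937  0.1357] [array([ 508.3, -195.4]), array([28.7, 29.4]), np.float64(5.0)]
[ 0.52741143 -0.29076328  0.17581383]
```

Call:
drive_tool --steps '[{"translation": [0,0.02,0.5],"angular": [0,0,0],"gripper": 0},{"translation": [0,0,0.5],"angular": [0,0,0],"gripper": 0},{"translation": [0,0,0.4],"angular": [0,0,0],"gripper": 0},{"translation": [0,0,0.27],"angular": [0,0,0],"gripper": 0},{"translation": [0,0,0],"angular": [0,0,0],"gripper": 0}]'

```text
t: 20.3
tool_pos: [0.5272, -0.2899, 0.1063]
tool_rot: [-1.979, -2.438, 0.0]
contact_force: [0.1, 0.4, -0.4]
opening: 0.029
grip_force: 42.3
```

Call:
drive_tool --steps '[{"translation": [0,0,0],"angular": [0,0,0],"gripper": 0.5},{"translation": [0,0,0],"angular": [0,0,0],"gripper": 0.5},{"translation": [0,0,-0.5],"angular": [0,0,0],"gripper": 0.5},{"translation": [0,0,-1],"angular": [0,0,0],"gripper": 0.5},{"translation": [0.8,0.5,-1],"angular": [0,0,0],"gripper": 0.5},{"translation": [0.8,0.5,0],"angular": [0,0,0],"gripper": 0.5},{"translation": [0.8,0.5,0],"angular": [0,0,0],"gripper": 0.5},{"translation": [0,0,0],"angular": [0,0,0],"gripper": 0.5}]'

```text
t: 21.3
tool_pos: [0.5673, -0.1819, 0.2089]
tool_rot: [1.974, 2.441, 0.001]
contact_force: [0.7, -1.0, -0.1]
opening: 0.0429
grip_force: 0.0
```

```bash
python3 at.py .5668 -.1833; python3 look.py b
```

```text
t 21.3 [ 0.5673 -0.1819  0.2089] yaw 102.1 tilt 0.14 units [-0.032 -0.019 -0.   ] grip 0.0429
top bench rack
396 [327. 191.] [ 0.5207 -0.2735  0.0542] [array([ 539.5, -261.9]), array([ 89. , 101.5]), np.float64(11.0)]
caps
109 [332. 169.] [ 0.5836 -0.279   0.1338] [array([ 585.4, -278.1]), array([29.5, 30.5]), np.float64(16.4)]
46 [314. 172.] [ 0.5745 -0.2246  0.1331] [array([ 576. , -225.7]), array([12.4, 35.6]), np.float64(65.5)]
36 [296. 176.] [ 0.5638 -0.1767  0.1331] [array([ 562.5, -177. ]), array([26.7, 12.5]), np.float64(19.8)]
123 [336. 188.] [ 0.5261 -0.2889  0.1338] [array([ 527.1, -289.3]), array([30.3, 30.2]), np.float64(12.8)]
87 [321. 192.] [ 0.5162 -0.2446  0.134 ] [array([ 516.7, -244.1]), array([25.4, 28. ]), np.float64(84.0)]
side bench rack
366 [274. 184.] [ 0.5398 -0.1844  0.0561] [array([ 539.9, -199.3]), array([112.2,  73.3]), np.float64(11.8)]
caps
75 [265. 173.] [ 0.5661 -0.1811  0.1349] [array([ 567.6, -181.2]), array([26.6, 29.1]), np.float64(32.6)]
43 [282. 181.] [ 0.504  -0.1874  0.1351] [array([ 505. , -189.5]), array([29.5, 15.8]), np.float64(31.4)]
[ 0.56655743 -0.18386022  0.20821959]
```

Call:
drive_tool --steps '[{"translation": [-0.02,-0.02,0.9],"angular": [0,0,0],"gripper": 0.5},{"translation": [0,0,0.9],"angular": [0,0,0],"gripper": 0.5},{"translation": [0,0,0.79],"angular": [0,0,0],"gripper": 0.5},{"translation": [0,0,0],"angular": [0,0,0],"gripper": 0.5},{"translation": [0,0,0],"angular": [0,0,0],"gripper": 0},{"translation": [0,0,0],"angular": [0,0,0],"gripper": 0},{"translation": [0,0,0],"angular": [0,0,0],"gripper": 0},{"translation": [0,0,0],"angular": [0,0,0],"gripper": 0}]'

```text
t: 22.4
tool_pos: [0.5662, -0.1849, 0.1044]
tool_rot: [1.979, 2.438, 0.0]
contact_force: [-0.5, 0.6, 2.6]
opening: 0.0285
grip_force: 39.9
```

Call:
drive_tool --steps '[{"translation": [0,0,-0.7],"angular": [0,0,0],"gripper": 0},{"translation": [0,0,-0.9],"angular": [0,0,0],"gripper": 0},{"translation": [0,0,-1],"angular": [0,0,0],"gripper": 0},{"translation": [0,0,-1],"angular": [0,0,0.75],"gripper": 0},{"translation": [0,0,-1],"angular": [0,0,0.75],"gripper": 0},{"translation": [0,0,-0.8],"angular": [0,0,0],"gripper": 0},{"translation": [0,0,0],"angular": [0,0,0],"gripper": 0}]'

```text
t: 23.28
tool_pos: [0.5669, -0.1851, 0.3233]
tool_rot: [2.219, 2.215, 0.004]
contact_force: [-0.7, 0.7, -0.3]
opening: 0.0288
grip_force: 40.1
```

Call:
drive_tool --steps '[{"translation": [0.7,0.163,0],"angular": [0,0,0],"gripper": 0},{"translation": [0.85,0.163,0],"angular": [0,0,0],"gripper": 0},{"translation": [0.85,0.163,0],"angular": [0,0,0],"gripper": 0},{"translation": [0.85,0.163,0],"angular": [0,0,0],"gripper": 0},{"translation": [0.85,0.163,0],"angular": [0,0,0],"gripper": 0},{"translation": [0.7,0.163,0],"angular": [0,0,0],"gripper": 0},{"translation": [0,0,0],"angular": [0,0,0],"gripper": 0},{"translation": [0,0,0],"angular": [0,0,0],"gripper": 0}]'

```text
t: 24.28
tool_pos: [0.6047, 0.0068, 0.3178]
tool_rot: [-2.223, -2.218, 0.003]
contact_force: [0.3, 0.0, -0.4]
opening: 0.0292
grip_force: 40.0
```

```bash
python3 at.py .606 .0085; python3 look.py cb
```

```text
t 24.27 [0.6047 0.0068 0.3178] yaw 89.9 tilt 0.13 units [ 0.041  0.032 -0.   ] grip 0.0292
top case caps
rack
40 [207. 151.] [0.6615 0.0938 0.0628] [array([661.1,  89.3]), array([ 4.1, 76.4]), np.float64(1.7)]
181 [239. 184.] [ 0.5547 -0.0099  0.0616] [array([574.4,   2. ]), array([ 36.7, 111. ]), np.float64(89.4)]
41 [154. 209.] [0.4866 0.2489 0.0618] [array([486.8, 248.4]), array([118.1,   1.8]), np.float64(89.5)]
fins
111 [115. 171.] [0.5766 0.3277 0.1864] [array([577.6, 328.7]), array([12.6, 61.1]), np.float64(89.8)]
top bench rack
1066 [313. 189.] [ 0.5448 -0.225   0.054 ] [array([ 546.5, -238. ]), array([113.3, 147.5]), np.float64(12.0)]
caps
119 [331. 169.] [ 0.5847 -0.2771  0.1338] [array([ 586. , -278.1]), array([31.4, 30.2]), np.float64(15.5)]
120 [315. 172.] [ 0.5743 -0.2311  0.1331] [array([ 575.2, -231.7]), array([30.8, 30.4]), np.float64(11.5)]
123 [336. 188.] [ 0.5269 -0.2884  0.1332] [array([ 527.2, -289.8]), array([29.8, 30.2]), np.float64(11.8)]
94 [320. 192.] [ 0.5159 -0.2427  0.1336] [array([ 516.8, -243.9]), array([28.1, 28. ]), np.float64(64.0)]
92 [304. 196.] [
[... 725 characters left out ...]
]), np.float64(15.0)]
127 [292. 172.] [ 0.5032 -0.2618  0.0556] [array([ 504.4, -262.7]), array([ 16.5, 116.6]), np.float64(12.1)]
caps
89 [275. 148.] [ 0.5858 -0.2742  0.1354] [array([ 586.8, -276.9]), array([29.7, 33.4]), np.float64(15.8)]
89 [292. 154.] [ 0.5274 -0.285   0.1351] [array([ 528.1, -287.4]), array([30.2, 30.7]), np.float64(14.5)]
75 [271. 160.] [ 0.574  -0.2311  0.1357] [array([ 576.5, -231.6]), array([29.7, 32.4]), np.float64(13.9)]
76 [287. 166.] [ 0.5177 -0.24    0.135 ] [array([ 518.6, -241.2]), array([27.3, 29.6]), np.float64(34.8)]
63 [283. 179.] [ 0.5061 -0.1975  0.1357] [array([ 506.6, -196.8]), array([25.4, 30.9]), np.float64(22.1)]
[0.60489353 0.00637262 0.31857897]
```

Call:
drive_tool --steps '[{"translation": [0.04,0.03,0.7],"angular": [0,0,0],"gripper": 0},{"translation": [0,0,0.9],"angular": [0,0,0],"gripper": 0},{"translation": [0,0,0.9],"angular": [0,0,0],"gripper": 0},{"translation": [0,0,0.8],"angular": [0,0,0],"gripper": 0},{"translation": [0,0,0],"angular": [0,0,0],"gripper": 0},{"translation": [0,0,0],"angular": [0,0,0],"gripper": 0}]'

```text
t: 25.12
tool_pos: [0.6071, 0.0082, 0.1889]
tool_rot: [2.224, 2.217, 0.002]
contact_force: [-0.5, 1.1, -0.4]
opening: 0.029
grip_force: 40.0
```

```bash
python3 at.py .606 .0085
```

```text
t 25.12 [0.6071 0.0082 0.1889] yaw 89.8 tilt 0.12 units [ 0.007 -0.029 -0.   ] grip 0.029
```

Call:
drive_tool --steps '[{"translation": [0,-0.02,0.5],"angular": [0,0,0],"gripper": 0},{"translation": [0,0,0.5],"angular": [0,0,0],"gripper": 0},{"translation": [0,0,0.5],"angular": [0,0,0],"gripper": 0},{"translation": [0,0,0.4],"angular": [0,0,0],"gripper": 0},{"translation": [0,0,0],"angular": [0,0,0],"gripper": 0}]'

```text
t: 25.75
tool_pos: [0.6054, 0.0089, 0.11]
tool_rot: [-2.224, -2.218, 0.001]
contact_force: [1.3, -1.2, -1.2]
opening: 0.0289
grip_force: 43.1
```

Call:
drive_tool --steps '[{"translation": [0,0,0],"angular": [0,0,0],"gripper": 0.5},{"translation": [0,0,0],"angular": [0,0,0],"gripper": 0.5},{"translation": [0,0,-0.5],"angular": [0,0,0],"gripper": 0.5},{"translation": [0,0,-1],"angular": [0,0,0],"gripper": 0.5},{"translation": [0,0,-1],"angular": [0,0,0],"gripper": 0.5},{"translation": [-0.64,-0.22,-0.5],"angular": [0,0,0],"gripper": 0.5},{"translation": [-0.94,-0.33,0],"angular": [0,0,0],"gripper": 0.5},{"translation": [-0.94,-0.33,0],"angular": [0,0,0],"gripper": 0.5}]'

```text
t: 26.75
tool_pos: [0.5704, -0.0928, 0.2339]
tool_rot: [2.221, 2.218, 0.003]
contact_force: [-0.2, -0.3, -0.2]
opening: 0.0427
grip_force: 0.0
```

Call:
drive_tool --steps '[{"translation": [-0.94,-0.33,0],"angular": [0,0,0],"gripper": 0.5},{"translation": [-0.94,-0.33,0],"angular": [0,0,0],"gripper": 0.5},{"translation": [-0.94,-0.33,0],"angular": [0,0,0],"gripper": 0.5},{"translation": [-0.94,-0.325,0],"angular": [0,0,0],"gripper": 0.5},{"translation": [0,0,0],"angular": [0,0,-0.75],"gripper": 0.5},{"translation": [0,0,0],"angular": [0,0,-0.75],"gripper": 0.5},{"translation": [0,0,0],"angular": [0,0,0],"gripper": 0.5}]'

```text
t: 27.62
tool_pos: [0.5175, -0.2424, 0.2329]
tool_rot: [1.98, 2.436, 0.001]
contact_force: [-1.0, -0.3, 0.6]
opening: 0.0429
grip_force: 0.0
```

```bash
python3 at.py .5182 -.243; python3 look.py cb
```

```text
t 27.62 [ 0.5175 -0.2424  0.2329] yaw 101.8 tilt 0.12 units [-0.017  0.015  0.   ] grip 0.0429
top case caps
89 [232. 163.] [0.6043 0.0083 0.1419] [array([604.8,   8.7]), array([28.5, 28.6]), np.float64(13.0)]
90 [199. 184.] [0.5452 0.103  0.1426] [array([545.7, 103. ]), array([27.7, 28. ]), np.float64(2.3)]
rack
42 [216. 151.] [0.6612 0.0612 0.0628] [array([660.8,  62.9]), array([85.6,  3.9]), np.float64(89.7)]
1253 [219. 179.] [0.5755 0.0564 0.0622] [array([575.5,  56.3]), array([146.3, 112.6]), np.float64(89.0)]
fins
110 [115. 171.] [0.5773 0.3278 0.1863] [array([577.5, 329.1]), array([14. , 60.4]), np.float64(88.9)]
93 [183. 170.] [0.5727 0.1399 0.1879] [array([576.1, 140.4]), array([12.6, 58.3]), np.float64(89.4)]
top bench rack
68 [292. 178.] [ 0.5787 -0.1664  0.0532] [array([ 576.9, -164.6]), array([23.3, 47.1]), np.float64(56.6)]
183 [310. 186.] [ 0.5498 -0.2216  0.0541] [array([ 549.9, -224.2]), array([47.4, 45.3]), np.float64(55.4)]
caps
49 [313. 173.] [ 0.573  -0.2246  0.133 ] [array([ 574.1, -224.4]), array([15.2, 32.1]), np.float64(83.9)]
71 [319. 192.] [ 0.5162 -0.2402 
[... 708 characters left out ...]
89.4)]
side bench rack
721 [277. 176.] [ 0.5481 -0.214   0.0558] [array([ 547. , -234.6]), array([112. , 146.2]), np.float64(12.0)]
caps
67 [274. 150.] [ 0.5853 -0.2686  0.1351] [array([ 586.3, -273.7]), array([31. , 28.4]), np.float64(9.2)]
74 [291. 155.] [ 0.5296 -0.2819  0.1343] [array([ 527.9, -287.5]), array([30.4, 29.9]), np.float64(9.4)]
96 [270. 161.] [ 0.5753 -0.227   0.1354] [array([ 576., -230.]), array([30.2, 32.6]), np.float64(11.8)]
77 [287. 166.] [ 0.5172 -0.24    0.1355] [array([ 518.9, -241.3]), array([27. , 29.4]), np.float64(32.5)]
75 [283. 179.] [ 0.5071 -0.1941  0.136 ] [array([ 507.8, -195.4]), array([28.9, 29.2]), np.float64(14.2)]
[ 0.51747233 -0.24216928  0.23239905]
```

Call:
drive_tool --steps '[{"translation": [0,0.01,0.9],"angular": [0,0,0],"gripper": 0.5},{"translation": [0,0,0.9],"angular": [0,0,0],"gripper": 0.5},{"translation": [0,0,0.8],"angular": [0,0,0],"gripper": 0.5},{"translation": [0,0,0.6],"angular": [0,0,0],"gripper": 0.5},{"translation": [0,0,0],"angular": [0,0,0],"gripper": 0.5},{"translation": [0,0,0],"angular": [0,0,0],"gripper": 0},{"translation": [0,0,0],"angular": [0,0,0],"gripper": 0},{"translation": [0,0,0],"angular": [0,0,0],"gripper": 0}]'

```text
t: 28.72
tool_pos: [0.5182, -0.2424, 0.1045]
tool_rot: [1.979, 2.438, 0.0]
contact_force: [0.2, 0.5, -1.5]
opening: 0.0288
grip_force: 39.4
```

Call:
drive_tool --steps '[{"translation": [0,0,0],"angular": [0,0,0],"gripper": 0},{"translation": [0,0,-0.7],"angular": [0,0,0],"gripper": 0},{"translation": [0,0,-0.9],"angular": [0,0,0],"gripper": 0},{"translation": [0,0,-1],"angular": [0,0,0],"gripper": 0},{"translation": [0,0,-1],"angular": [0,0,0.75],"gripper": 0},{"translation": [0,0,-1],"angular": [0,0,0.75],"gripper": 0},{"translation": [0,0,-0.8],"angular": [0,0,0],"gripper": 0}]'

```text
t: 29.6
tool_pos: [0.5177, -0.2421, 0.3214]
tool_rot: [2.224, 2.217, 0.001]
contact_force: [-0.8, -0.3, -1.5]
opening: 0.0285
grip_force: 40.0
```

Call:
drive_tool --steps '[{"translation": [0.7,0.1,0],"angular": [0,0,0],"gripper": 0},{"translation": [0.99,0.1,0],"angular": [0,0,0],"gripper": 0},{"translation": [0.99,0.1,0],"angular": [0,0,0],"gripper": 0},{"translation": [0.99,0.1,0],"angular": [0,0,0],"gripper": 0},{"translation": [0.99,0.1,0],"angular": [0,0,0],"gripper": 0},{"translation": [0.99,0.1,0],"angular": [0,0,0],"gripper": 0},{"translation": [0.63,0.1,0],"angular": [0,0,0],"gripper": 0},{"translation": [0,0,0],"angular": [0,0,0],"gripper": 0}]'

```text
t: 30.6
tool_pos: [0.5461, 0.0104, 0.3192]
tool_rot: [-2.221, -2.222, 0.0]
contact_force: [0.1, -1.4, -1.0]
opening: 0.0287
grip_force: 40.0
```

```bash
python3 at.py .546 .0088
```

```text
t 30.6 [0.5461 0.0104 0.3192] yaw 90.0 tilt 0.01 units [-0.04  -0.003  0.   ] grip 0.0287
```

Call:
drive_tool --steps '[{"translation": [-0.03,0,0.7],"angular": [0,0,0],"gripper": 0},{"translation": [0,0,0.9],"angular": [0,0,0],"gripper": 0},{"translation": [0,0,0.9],"angular": [0,0,0],"gripper": 0},{"translation": [0,0,0.75],"angular": [0,0,0],"gripper": 0},{"translation": [0,0,0],"angular": [0,0,0],"gripper": 0},{"translation": [0,0,0],"angular": [0,0,0],"gripper": 0}]'

```text
t: 31.35
tool_pos: [0.5469, 0.0072, 0.1908]
tool_rot: [2.224, 2.217, 0.002]
contact_force: [0.2, 0.1, -0.4]
opening: 0.029
grip_force: 40.0
```

```bash
python3 at.py .546 .0088
```

```text
t 31.35 [0.5469 0.0072 0.1908] yaw 89.8 tilt 0.11 units [ 0.041 -0.023 -0.   ] grip 0.029
```

Call:
drive_tool --steps '[{"translation": [0.025,-0.015,0.5],"angular": [0,0,0],"gripper": 0},{"translation": [0,0,0.5],"angular": [0,0,0],"gripper": 0},{"translation": [0,0,0.5],"angular": [0,0,0],"gripper": 0},{"translation": [0,0,0.43],"angular": [0,0,0],"gripper": 0},{"translation": [0,0,0],"angular": [0,0,0],"gripper": 0}]'

```text
t: 31.98
tool_pos: [0.5457, 0.0089, 0.1113]
tool_rot: [-2.224, -2.219, 0.0]
contact_force: [1.6, -0.5, -0.5]
opening: 0.0288
grip_force: 41.5
```

Call:
drive_tool --steps '[{"translation": [0,0,0],"angular": [0,0,0],"gripper": 0.5},{"translation": [0,0,0],"angular": [0,0,0],"gripper": 0.5},{"translation": [0,0,-0.5],"angular": [0,0,0],"gripper": 0.5},{"translation": [0,0,-1],"angular": [0,0,0],"gripper": 0.5},{"translation": [0,0,-1],"angular": [0,0,0],"gripper": 0.5},{"translation": [-0.5,-0.095,-0.5],"angular": [0,0,0],"gripper": 0.5},{"translation": [-0.92,-0.172,0],"angular": [0,0,0],"gripper": 0.5},{"translation": [-0.92,-0.172,0],"angular": [0,0,0],"gripper": 0.5}]'

```text
t: 32.98
tool_pos: [0.5282, -0.0856, 0.2347]
tool_rot: [2.221, 2.218, 0.002]
contact_force: [0.4, 0.0, -0.7]
opening: 0.0426
grip_force: 0.0
```

Call:
drive_tool --steps '[{"translation": [-0.92,-0.172,0],"angular": [0,0,0],"gripper": 0.5},{"translation": [-0.92,-0.172,0],"angular": [0,0,0],"gripper": 0.5},{"translation": [-0.92,-0.172,0],"angular": [0,0,0],"gripper": 0.5},{"translation": [0,0,0],"angular": [0,0,-0.75],"gripper": 0.5},{"translation": [0,0,0],"angular": [0,0,-0.75],"gripper": 0.5},{"translation": [0,0,0],"angular": [0,0,0],"gripper": 0.5},{"translation": [0,0,0],"angular": [0,0,0],"gripper": 0.5}]'

```text
t: 33.85
tool_pos: [0.5071, -0.195, 0.2331]
tool_rot: [1.981, 2.437, 0.0]
contact_force: [0.5, 0.6, -0.3]
opening: 0.0428
grip_force: 0.0
```

```bash
python3 at.py .5077 -.1955; python3 look.py cb
```

```text
t 33.85 [ 0.5071 -0.195   0.2331] yaw 101.8 tilt 0.07 units [-0.014  0.011  0.   ] grip 0.0428
top case caps
90 [232. 163.] [0.6044 0.0083 0.1419] [array([605.6,   9. ]), array([29.2, 28.6]), np.float64(30.3)]
89 [199. 184.] [0.5453 0.103  0.1424] [array([545.8, 103. ]), array([27.1, 28.1]), np.float64(1.7)]
88 [233. 184.] [0.5441 0.0069 0.1422] [array([544.2,   7. ]), array([26.5, 25.9]), np.float64(2.9)]
rack
33 [227. 151.] [0.661  0.0298 0.063 ] [array([661.3,  26.2]), array([80. ,  3.4]), np.float64(89.9)]
1202 [218. 179.] [0.5775 0.0597 0.062 ] [array([575.9,  56.6]), array([145.7, 113.7]), np.float64(89.5)]
33 [231. 208.] [0.485  0.0176 0.0644] [array([485. ,  18.7]), array([ 3.4, 92. ]), np.float64(1.7)]
39 [149. 209.] [0.4868 0.2627 0.0635] [array([486.7, 262.3]), array([113.1,   1.9]), np.float64(89.2)]
fins
113 [115. 171.] [0.5782 0.3275 0.1869] [array([578.2, 328.2]), array([13.9, 60.3]), np.float64(89.1)]
97 [183. 170.] [0.574  0.1396 0.1873] [array([575.5, 140.6]), array([13.1, 58. ]), np.float64(89.4)]
top bench rack
230 [296. 193.] [ 0.5283 -0.1774  0.0538] [array([ 53
[... 792 characters left out ...]
oat64(77.6)]
960 [225. 237.] [0.5771 0.0553 0.0642] [array([570.7,  51. ]), array([147.8, 125. ]), np.float64(88.1)]
fins
87 [206. 251.] [0.5766 0.1418 0.1884] [array([576.3, 141.5]), array([59., 12.]), np.float64(0.1)]
100 [168. 307.] [0.5762 0.3299 0.1889] [array([577.3, 330. ]), array([59.4, 12.3]), np.float64(0.7)]
side bench rack
616 [275. 179.] [ 0.5442 -0.2058  0.0558] [array([ 544.7, -221.2]), array([112.5, 118. ]), np.float64(12.4)]
caps
49 [269. 163.] [ 0.5745 -0.2193  0.1341] [array([ 576. , -222.5]), array([28.4, 17.4]), np.float64(20.3)]
78 [283. 179.] [ 0.507  -0.1935  0.1368] [array([ 508.8, -194.6]), array([28.5, 29.8]), np.float64(78.5)]
[ 0.50706376 -0.19489623  0.23257709]
```

Call:
drive_tool --steps '[{"translation": [0,0.01,0.9],"angular": [0,0,0],"gripper": 0.5},{"translation": [0,0,0.9],"angular": [0,0,0],"gripper": 0.5},{"translation": [0,0,0.8],"angular": [0,0,0],"gripper": 0.5},{"translation": [0,0,0.6],"angular": [0,0,0],"gripper": 0.5},{"translation": [0,0,0],"angular": [0,0,0],"gripper": 0.5},{"translation": [0,0,0],"angular": [0,0,0],"gripper": 0},{"translation": [0,0,0],"angular": [0,0,0],"gripper": 0},{"translation": [0,0,0],"angular": [0,0,0],"gripper": 0}]'

```text
t: 34.95
tool_pos: [0.5079, -0.1953, 0.1052]
tool_rot: [1.979, 2.438, 0.001]
contact_force: [-1.0, -0.8, -0.2]
opening: 0.0291
grip_force: 39.4
```

Call:
drive_tool --steps '[{"translation": [0,0,0],"angular": [0,0,0],"gripper": 0},{"translation": [0,0,-0.7],"angular": [0,0,0],"gripper": 0},{"translation": [0,0,-0.9],"angular": [0,0,0],"gripper": 0},{"translation": [0,0,-1],"angular": [0,0,0],"gripper": 0},{"translation": [0,0,-1],"angular": [0,0,0.75],"gripper": 0},{"translation": [0,0,-1],"angular": [0,0,0.75],"gripper": 0},{"translation": [0,0,-0.8],"angular": [0,0,0],"gripper": 0}]'

```text
t: 35.83
tool_pos: [0.5074, -0.195, 0.3223]
tool_rot: [2.224, 2.217, 0.001]
contact_force: [0.6, -1.0, -0.3]
opening: 0.0291
grip_force: 40.0
```

Call:
drive_tool --steps '[{"translation": [0.7,0.3,0],"angular": [0,0,0],"gripper": 0},{"translation": [0.99,0.37,0],"angular": [0,0,0],"gripper": 0},{"translation": [0.99,0.37,0],"angular": [0,0,0],"gripper": 0},{"translation": [0.99,0.37,0],"angular": [0,0,0],"gripper": 0},{"translation": [0.99,0.37,0],"angular": [0,0,0],"gripper": 0},{"translation": [0.99,0.37,0],"angular": [0,0,0],"gripper": 0},{"translation": [0.64,0.3,0],"angular": [0,0,0],"gripper": 0},{"translation": [0,0,0],"angular": [0,0,0],"gripper": 0}]'

```text
t: 36.83
tool_pos: [0.6061, 0.058, 0.3197]
tool_rot: [-2.221, -2.222, 0.001]
contact_force: [-0.0, -0.3, -1.5]
opening: 0.0288
grip_force: 40.0
```

```bash
python3 at.py .606 .0563
```

```text
t 36.83 [0.6061 0.058  0.3197] yaw 90.0 tilt 0.04 units [-0.042 -0.002 -0.   ] grip 0.0288
```

Call:
drive_tool --steps '[{"translation": [-0.03,0,0.7],"angular": [0,0,0],"gripper": 0},{"translation": [0,0,0.9],"angular": [0,0,0],"gripper": 0},{"translation": [0,0,0.9],"angular": [0,0,0],"gripper": 0},{"translation": [0,0,0.75],"angular": [0,0,0],"gripper": 0},{"translation": [0,0,0],"angular": [0,0,0],"gripper": 0},{"translation": [0,0,0],"angular": [0,0,0],"gripper": 0}]'

```text
t: 37.58
tool_pos: [0.6065, 0.0546, 0.1917]
tool_rot: [2.224, 2.217, 0.002]
contact_force: [-0.1, 1.3, -0.7]
opening: 0.0289
grip_force: 40.0
```

```bash
python3 at.py .606 .0563
```

```text
t 37.58 [0.6065 0.0546 0.1917] yaw 89.8 tilt 0.12 units [ 0.043 -0.014 -0.   ] grip 0.0289
```

Call:
drive_tool --steps '[{"translation": [0.03,-0.01,0.5],"angular": [0,0,0],"gripper": 0},{"translation": [0,0,0.5],"angular": [0,0,0],"gripper": 0},{"translation": [0,0,0.5],"angular": [0,0,0],"gripper": 0},{"translation": [0,0,0.45],"angular": [0,0,0],"gripper": 0},{"translation": [0,0,0],"angular": [0,0,0],"gripper": 0}]'

```text
t: 38.2
tool_pos: [0.6059, 0.0565, 0.1116]
tool_rot: [2.224, 2.219, 0.001]
contact_force: [0.2, 0.5, 2.0]
opening: 0.0289
grip_force: 41.7
```

Call:
drive_tool --steps '[{"translation": [0,0,0],"angular": [0,0,0],"gripper": 0.5},{"translation": [0,0,0],"angular": [0,0,0],"gripper": 0.5},{"translation": [0,0,-0.5],"angular": [0,0,0],"gripper": 0.5},{"translation": [0,0,-1],"angular": [0,0,0],"gripper": 0.5},{"translation": [0,0,-1],"angular": [0,0,0],"gripper": 0.5},{"translation": [0,0,-1],"angular": [0,0,0],"gripper": 0.5},{"translation": [0.9,-0.2,0],"angular": [0,0,0],"gripper": 0},{"translation": [1,-0.28,0],"angular": [0,0,0],"gripper": 0}]'

```text
t: 39.2
tool_pos: [0.5871, 0.1329, 0.2551]
tool_rot: [2.224, 2.215, 0.005]
contact_force: [-0.5, 0.6, -1.1]
opening: 0.007
grip_force: 0.0
```

Call:
drive_tool --steps '[{"translation": [0.9,-0.28,0],"angular": [0,0,0],"gripper": 0},{"translation": [0.05,0,0],"angular": [0,0,0],"gripper": 0},{"translation": [0,0,0],"angular": [0,0,0],"gripper": 0}]'

```text
t: 39.58
tool_pos: [0.5757, 0.1703, 0.2532]
tool_rot: [2.223, 2.218, 0.001]
contact_force: [0.4, -0.4, 0.7]
opening: 0.0
grip_force: 0.0
```

```bash
python3 at.py .576 .169; python3 look.py cb; python3 -c "
import cv2,numpy as np
a=cv2.imread('pics/top_l.png')[90:250,90:370];b=cv2.imread('pics/side_l.png')[90:330,150:350]
cv2.imwrite('pics/v5.png',cv2.resize(np.hstack([a,cv2.resize(b,(133,160))]),(800,310)))"
```

```text
t 39.58 [0.5757 0.1703 0.2532] yaw 89.9 tilt 0.09 units [-0.033  0.009  0.   ] grip 0.0
top case caps
91 [216. 163.] [0.6041 0.0539 0.1418] [array([605.1,  54.1]), array([28.8, 28.7]), np.float64(22.0)]
91 [232. 163.] [0.6038 0.0081 0.1423] [array([604.4,   7.9]), array([29.4, 29.2]), np.float64(47.2)]
88 [199. 184.] [0.5452 0.1027 0.1423] [array([545.7, 102.9]), array([28.1, 26.4]), np.float64(87.9)]
87 [233. 183.] [0.5444 0.0058 0.1422] [array([544.1,   6.8]), array([28.2, 26. ]), np.float64(1.3)]
rack
31 [199. 152.] [0.6618 0.1177 0.0616] [array([661.8, 114.4]), array([ 2.1, 62.1]), np.float64(0.1)]
41 [226. 151.] [0.661  0.0319 0.0638] [array([661.1,  30.9]), array([95.2,  3.1]), np.float64(89.1)]
1146 [218. 180.] [0.5755 0.0567 0.0621] [array([576. ,  56.5]), array([145.8, 113.7]), np.float64(89.6)]
fins
101 [183. 170.] [0.5733 0.1399 0.1869] [array([575.2, 139.7]), array([12.5, 58.5]), np.float64(87.2)]
top bench rack
1162 [313. 189.] [ 0.5412 -0.2263  0.054 ] [array([ 546.9, -237.8]), array([112.7, 147.2]), np.float64(11.9)]
caps
119 [331. 169.] [ 0.5838 -0.2771  0.1329] [arra
[... 893 characters left out ...]
oat64(8.3)]
fins
44 [209. 253.] [0.5639 0.1405 0.1884] [array([563.7, 141.2]), array([34.1, 11.5]), np.float64(2.4)]
98 [168. 307.] [0.5768 0.33   0.1889] [array([577.2, 330.2]), array([12. , 58.9]), np.float64(89.7)]
side bench rack
851 [278. 175.] [ 0.5416 -0.2199  0.0558] [array([ 547.7, -236.2]), array([112.1, 149.4]), np.float64(12.1)]
caps
90 [275. 148.] [ 0.5855 -0.2744  0.1351] [array([ 586.6, -275.8]), array([30.5, 32.7]), np.float64(13.5)]
89 [292. 154.] [ 0.5275 -0.2857  0.1353] [array([ 528. , -287.3]), array([29.9, 32.9]), np.float64(13.0)]
95 [270. 161.] [ 0.5758 -0.2274  0.1349] [array([ 576.1, -229.8]), array([29.8, 32.1]), np.float64(11.8)]
[0.57579206 0.1696435  0.25270078]
```

View pics/v5.png

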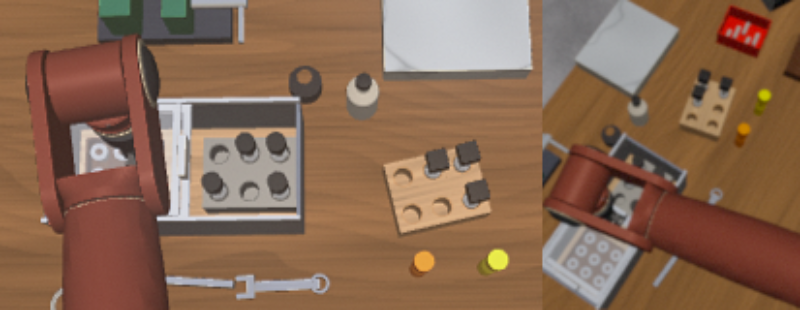

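Call:
drive_tool --steps '[{"translation": [0,0,0.8],"angular": [0,0,0],"gripper": 0},{"translation": [0,0,0.8],"angular": [0,0,0],"gripper": 0},{"translation": [0,0,0.4],"angular": [0,0,0],"gripper": 0},{"translation": [-0.3,0,0],"angular": [0,0,0],"gripper": 0},{"translation": [-0.4,0,0],"angular": [0,0,0],"gripper": 0},{"translation": [-0.5,0,0],"angular": [0,0,0],"gripper": 0},{"translation": [-0.5,0,0],"angular": [0,0,0],"gripper": 0},{"translation": [-0.5,0,0],"angular": [0,0,0],"gripper": 0}]'

```text
t: 40.67
tool_pos: [0.5756, 0.0809, 0.1733]
tool_rot: [2.224, 2.218, 0.002]
contact_force: [-0.3, 2.0, 2.6]
opening: -0.0003
grip_force: 1.3
```

Call:
drive_tool --steps '[{"translation": [-0.5,0,0],"angular": [0,0,0],"gripper": 0},{"translation": [-0.5,0,0],"angular": [0,0,0],"gripper": 0},{"translation": [-0.4,0,0],"angular": [0,0,0],"gripper": 0},{"translation": [-0.2,0,0],"angular": [0,0,0],"gripper": 0},{"translation": [0,0,0],"angular": [0,0,0],"gripper": 0}]'

```text
t: 41.3
tool_pos: [0.5748, 0.0176, 0.1716]
tool_rot: [2.225, 2.218, -0.002]
contact_force: [-0.3, 1.1, -0.1]
opening: 0.0001
grip_force: 0.0
```

Call:
drive_tool --steps '[{"translation": [-0.15,0,0],"angular": [0,0,0],"gripper": 0},{"translation": [-0.05,0,0],"angular": [0,0,0],"gripper": 0},{"translation": [0,0,0],"angular": [0,0,0],"gripper": 0}]'

```text
t: 41.68
tool_pos: [0.5747, 0.0106, 0.1717]
tool_rot: [-2.223, -2.219, 0.001]
contact_force: [-0.5, 0.4, -1.7]
opening: 0.0001
grip_force: 0.5
```

Call:
drive_tool --steps '[{"translation": [-0.1,0,0],"angular": [0,0,0],"gripper": 0},{"translation": [0,0,0],"angular": [0,0,0],"gripper": 0}]'

```text
t: 41.92
tool_pos: [0.5749, 0.0063, 0.1719]
tool_rot: [-2.224, -2.219, 0.001]
contact_force: [-1.0, 1.2, -0.6]
opening: -0.0002
grip_force: 0.5
```

Call:
drive_tool --steps '[{"translation": [-0.1,0,0],"angular": [0,0,0],"gripper": 0},{"translation": [0,0,0],"angular": [0,0,0],"gripper": 0}]'

```text
t: 42.18
tool_pos: [0.575, 0.002, 0.1722]
tool_rot: [2.224, 2.218, -0.0]
contact_force: [-0.9, 0.5, -0.2]
opening: 0.0001
grip_force: 0.3
```

Call:
drive_tool --steps '[{"translation": [-0.06,0,0],"angular": [0,0,0],"gripper": 0},{"translation": [0,0,0],"angular": [0,0,0],"gripper": 0}]'

```text
t: 42.42
tool_pos: [0.575, 0.0018, 0.1722]
tool_rot: [-2.222, -2.217, -0.005]
contact_force: [0.3, 7.9, 0.4]
opening: -0.0002
grip_force: 3.7
```

Call:
drive_tool --steps '[{"translation": [-0.06,0,0],"angular": [0,0,0],"gripper": 0},{"translation": [0,0,0],"angular": [0,0,0],"gripper": 0}]'

```text
t: 42.68
tool_pos: [0.5751, 0.0018, 0.1723]
tool_rot: [-2.219, -2.216, -0.011]
contact_force: [-0.7, 14.8, 1.0]
opening: -0.0001
grip_force: 7.3
```

Call:
drive_tool --steps '[{"translation": [0.5,0,0],"angular": [0,0,0],"gripper": 0},{"translation": [0,0,-1],"angular": [0,0,0],"gripper": 0},{"translation": [0,0,-1],"angular": [0,0,0],"gripper": 0},{"translation": [-1,-0.3,-1],"angular": [0,0,0],"gripper": 0},{"translation": [-1,-0.6,0],"angular": [0,0,0],"gripper": 0},{"translation": [-1,-0.6,0],"angular": [0,0,0],"gripper": 0},{"translation": [-1,-0.6,0],"angular": [0,0,0],"gripper": 0},{"translation": [-1,-0.6,0],"angular": [0,0,0],"gripper": 0}]'

```text
t: 43.68
tool_pos: [0.4658, -0.1835, 0.2927]
tool_rot: [2.223, 2.217, -0.002]
contact_force: [1.0, -0.6, -0.4]
opening: 0.0003
grip_force: 0.0
```

```bash
python3 doors.py;  python3 -c "
import cv2,numpy as np
a=cv2.imread('pics/top_d.png')[90:260,80:400]
cv2.imwrite('pics/v6.png',cv2.resize(a,(800,425)))"
```

```text
top
108 [239. 170.] [ 0.5748 -0.0144  0.1868] [array([575.1, -14.3]), array([11.6, 59.4]), np.float64(89.8)]
112 [115. 171.] [0.5784 0.3279 0.1857] [array([577.8, 329.3]), array([61.1, 14.7]), np.float64(2.1)]
side
88 [234. 209.] [ 0.5759 -0.0121  0.1887] [array([575.4, -13.5]), array([59.7, 13.3]), np.float64(0.2)]
98 [168. 307.] [0.5766 0.3299 0.1889] [array([577.2, 330.2]), array([12. , 59.4]), np.float64(89.9)]
```

View pics/v6.png

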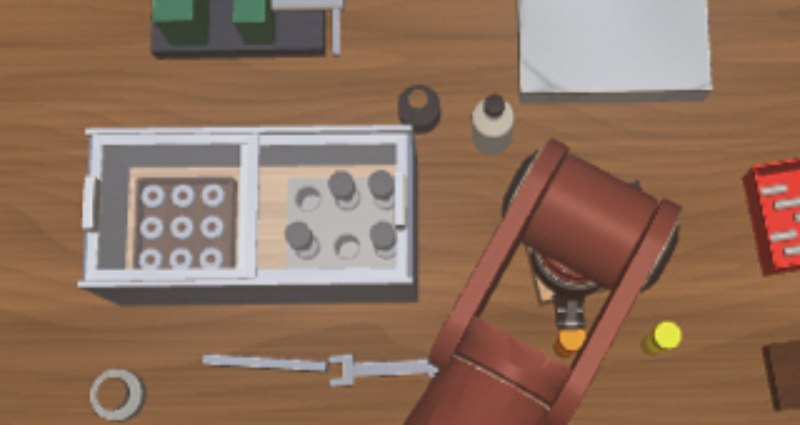

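Call:
drive_tool --steps '[{"translation": [-1,-0.3,0],"angular": [0,0,0],"gripper": 0},{"translation": [-1,-0.3,0],"angular": [0,0,0],"gripper": 0},{"translation": [-1,-0.3,0],"angular": [0,0,0],"gripper": 0},{"translation": [-1,-0.3,0],"angular": [0,0,0],"gripper": 0},{"translation": [-1,-0.3,0],"angular": [0,0,0],"gripper": 0},{"translation": [-1,-0.3,0],"angular": [0,0,0],"gripper": 0},{"translation": [-0.5,0,0],"angular": [0,0,0],"gripper": 0},{"translation": [0,0,0],"angular": [0,0,0],"gripper": 0}]'

```text
t: 44.78
tool_pos: [0.3944, -0.4423, 0.2919]
tool_rot: [-2.224, -2.218, -0.0]
contact_force: [0.6, -0.3, -0.5]
opening: -0.0003
grip_force: 0.0
```

```bash
python3 look.py b
```

```text
top bench rack
1172 [313. 189.] [ 0.5408 -0.2256  0.054 ] [array([ 546.8, -238. ]), array([113.4, 147.3]), np.float64(11.8)]
caps
118 [331. 169.] [ 0.5847 -0.2771  0.134 ] [array([ 586., -278.]), array([30.6, 29.6]), np.float64(13.9)]
118 [315. 172.] [ 0.5741 -0.231   0.1335] [array([ 575.2, -231.4]), array([30.3, 29.4]), np.float64(11.3)]
124 [336. 188.] [ 0.5267 -0.2887  0.1338] [array([ 527.3, -289.6]), array([30.7, 31.1]), np.float64(12.0)]
side bench rack
858 [278. 175.] [ 0.5414 -0.2195  0.0558] [array([ 547.3, -235.5]), array([111.9, 148.2]), np.float64(12.2)]
caps
90 [275. 148.] [ 0.5857 -0.2739  0.1358] [array([ 587. , -276.3]), array([30.2, 32.4]), np.float64(14.4)]
90 [292. 154.] [ 0.5272 -0.285   0.1356] [array([ 527.8, -287.7]), array([29.8, 31.4]), np.float64(15.3)]
95 [270. 161.] [ 0.5762 -0.2282  0.1347] [array([ 576.2, -229.8]), array([30.1, 30.4]), np.float64(11.6)]
[ 0.39469347 -0.4409908   0.292102  ]
```

```bash
python3 -c "
from station import ctrl
print(ctrl.finish_job())"
```

```text
the job is handed in; nothing more can be done
None
```

The job is handed in at about 45 s of the 208 s allowed: the camera check showed all three square-capped tubes seated in the wooden bench rack, all four round-capped tubes seated in the case rack, and both doors fully shut; I touched nothing else on the bench.

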